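# Clip the sprung dust cap into the projector's lens mouth

### The job

The projector on the repair desk stands on its back with its lens looking up. Take the dust cap that has two upright side tabs (not the plain cover with the single knob), pinch its tabs together, set it level in the lens mouth with its disc flat on the rim, and let the tabs spring out so that their catches lock under the rim.

Things in the scene. Friction and masses are not known exactly. Their poses are not given: they have to be found in the camera images.
- cap_mid (a point): Centre of the loose cap (x: tab to tab, z up), 26 mm over its foot. Black disc 96 mm wide, 4 mm thick, lower face 14 mm below this point; foot bar 20 x 48 mm (x, y) under it. Two pale upright tabs, 20 mm wide (y), tops 26 mm above this point; outer faces 60 mm apart, 34 mm pinched to the stops (7 N a side). Beside it lies a plain black cover, 96 mm, one round knob, no tabs: not for this lens.
- lens_rim (a point): Centre of the lens mouth, on the upper face of the flat silver rim, 150 mm above the desk, z up. Fixed white projector, 230 x 150 mm. Rim 108 mm across, opening 72 mm, 5 mm thick; under it the barrel is 86 mm wide, glass 25 mm below the rim's upper face. Any cap yaw fits. Seated, the cap's disc lies on the rim, so the cap's centre is 14 mm above this point.
- tab_a (a joint): Travel of the cap's +x tab towards the middle, in m: 0 out at rest, 0.013 at its stop; a spring pushes it out with 3 N at rest, 7 N at the stop. Its foot is an outward catch 7 to 11 mm below the disc's lower face. Over both catches: 80 mm at rest, 54 mm pinched to the stops, which passes the opening with about 7 mm to spare all round.
- tab_b (a joint): The same for the tab on the cap's -x side, in m: 0 out at rest, 0.013 pressed in to its stop.
Things that resemble listed ones, but are neither listed nor needed, are in the scene too. What is shaped like the part that bears cap_mid but pink or turquoise is not meant.

How it is judged (in metres and radians):
On the way:
1. the cap is held over the lens mouth with both tabs pinched in by more than 8 mm (value of joint each of tab_a, tab_b above 0.008 m and horizontal distance between cap_mid and lens_rim below 0.03 m and height (world z) of cap_mid above 0.15 m), for 0.1 s.
At the end, for the whole second after the job is handed in: The cap sits in the lens mouth: its axis within 10 mm of the mouth's, its disc's lower face within 3.5 mm of the rim's upper face (its centre 10.5 to 17.5 mm above the rim), level within 0.1 rad, and both tabs sprung out to within 5 mm of their rest places under the rim (horizontal distance between cap_mid and lens_rim below 0.01 m and z of cap_mid in the frame of lens_rim between 0.0105 and 0.0175 m and angle between cap_mid's own z axis and vertical below 0.1 rad and value of joint each of tab_a, tab_b below 0.005 m); the robot touches nothing.
It also fails if it takes over 38 s, if anything falls off the work surface, if the arm or the gripper's body presses on something with over 40 N, if the wrist force passes 120 N, or if a joint passes its speed limit or range.

### The arm

A 6-joint arm with a two-finger parallel gripper is mounted at the origin on the work surface. World frame = base frame: x ahead of the robot, y to its left, z up, the work surface at z = 0. Lengths are in mm, angles in rad, forces in N, time in s.
With the tool pointing down it reaches from about 300 to 875 mm from the base axis. Payload 4.2 kg.
Tool frame: the origin (TCP) lies at the very end of the fingers, on their centre line; the grasp point (between the pads) lies 19 mm behind it; z points along the fingers, y is the line along which they close (so a half turn about z gives the same grasp; the last joint's range is limited). The gripper opens to 85 mm and grips with 20 to 120 N. Pads are 22 mm wide; open, the fingers measure 114 mm over their backs; the gripper's body (76 mm by 85 mm) begins 54 mm behind the grasp point. The pads swing forward as they close: fully open they stand 13 mm farther back than shut.
Start: joints at [1.329, 0.32, 1.565, -0, 1.257, -0.02], TCP at [126.493, 560.932, 198.038] pointing down, gripper open.
Joint ranges: [-3.11, 3.11], [-0.84, 2.01], [0.21, 2.61], [-1.34, 4.49], [0.05, 2.63], [-2.56, 2.56]. Speed limits (rad/s): [2.57, 2.57, 3.14, 3.14, 3.14, 3.14].

### API

Orientations are given as [roll, pitch, yaw] about the fixed x, y, z axes, in that order (R = Rz(yaw) Ry(pitch) Rx(roll)).
In Python, from workcell import readout, viewer, job gives the robot as it stands.
- The arm moves only by the tool servo_tool, never from a script. Its argument "plan" is a list of rows, each an object with "delta_pos": the shift along the tool's x, y, z in cm, a list of three; "twist": the turn, a rotation vector about the tool's x, y, z in rad, a list of three; "fingers": the opening, from 0 (shut) to 1 (fully open). A call has 1 to 12 rows; each row is the pose to reach, as a shift and turn from the pose commanded when the call began, along the tool's axes at that moment; what a row does not reach only later rows make up. A row lasts 1/8 s, in which the tool goes at most 62.5 mm and 10.7 degrees, less where a joint would pass 70% of its speed; a pose out of reach is approached as far as the arm can. A call with a gripper value outside its range is refused whole. The fingers move at their own pace and stop on an object; "grip_force" is the grip in N (left out, the last holds). Time passes only in rows, so rows that repeat a pose let the fingers close. It gives the time, the measured TCP pose, the force, the opening and the grip force at its end, in the units of the state.
- readout.get_state(): the state, without advancing time (a new reading comes with each control period).
- viewer.camera(name): name is "scene" or "top" or "wrist"; returns the picture (480x640x3 uint8, blue, green, red); there is no depth.
- viewer.get_calibration(name): a dict with "K" (3x3 intrinsics, pixels), "world_to_cam" (4x4, takes a point from world to camera coordinates); the wrist camera has in their place "tool_from_camera" (4x4, takes a point from camera to tool coordinates, whose origin is the TCP and whose axes are the flange's). Camera axes: x right, y up, looking along -z (the intrinsics and any distortion apply to the point x, -y, -z); pixel columns grow to the right and rows downward; lengths in mm; the calibration is good to about 2 mm. A picture is of the moment at which its call begins: read the wrist's pose just before it. get_calibration takes no time and is no camera call.
- job.finish_job(): hands the job in; it is judged then, once.
The state is a dict: "time_s": time; "qpos": joint angles; "joint_vel": joint speeds; "tau": joint torques, N m; "position": TCP position; "tool_rot": TCP orientation; "wrist_force": force on the tool from outside, world axes, zero at the start; "ft_torque": the same for the moment, N m; "gripper_width": finger opening in mm; "grip_force": force on a finger pad.
Only numpy, scipy, OpenCV 4.12 (cv2) and the standard library are available. Lean on these libraries where they do the work, as an engineer would, in place of code of your own. Each camera call takes 0.05 s, during which the arm holds its last target. There are 200 camera calls.

## Working session

There is one attempt and no reset: what is moved stays moved. The work goes in short steps, Python scripts to look and compute and a tool call to move; the robot and the scene stay as the last step left them, time stands still between calls to the robot, and variables do not carry over. Pictures are saved under pics/ and viewed, at most 10 in all, crops included, and the job is handed in when it is done.

Besides the shell and the picture viewer there is one more tool, called after "Emit:" as name([rows], argument=value, ...), one row to a line, values as JSON. servo_tool: Moves the arm, as the interface text tells. Its arguments: {"type":"object","properties":{"plan":{"type":"array","items":{"type":"object","properties":{"delta_pos":{"type":"array","items":{"type":"number"}},"twist":{"type":"array","items":{"type":"number"}},"fingers":{"type":"number"}}}},"grip_force":{"type":"number"}},"required":["plan"]}

```bash
mkdir -p pics
python3 - <<'E'
from workcell import readout, viewer
import cv2, numpy as np
s=readout.get_state(); print(s)
a=viewer.camera("scene"); b=viewer.camera("top")
cv2.imwrite("pics/scene.png",a); cv2.imwrite("pics/top.png",b)
for n in("scene","top","wrist"): print(n,viewer.get_calibration(n))
E
```

```text
{'time_s': 0.0, 'qpos': array([ 1.32897203e+00,  3.20278597e-01,  1.56571031e+00, -1.17625247e-05,
        1.25739794e+00, -1.99785251e-02]), 'joint_vel': array([ 7.80788853e-05,  1.71733473e-03, -4.10594067e-04, -1.09585486e-03,
       -2.57164508e-05, -6.45324338e-04]), 'tau': array([-2.23695708e-03, -4.15525854e+01, -2.34150016e+01, -2.05354390e-04,
        8.36198480e-03, -1.04649362e-05]), 'position': array([126.376006 , 560.3728943, 197.177817 ]), 'tool_rot': array([-3.13979860e+00, -2.46620450e-05,  2.91975049e+00]), 'wrist_force': array([ 0.5494547 , -0.40735498,  0.26316344]), 'ft_torque': array([-0.01061606,  0.0019352 , -0.03043934]), 'grip_force': 0.0, 'gripper_width': 85.18672538345935}
scene {'K': array([[445.32171793,   0.        , 323.86217173],
       [  0.        , 445.32171793, 234.18114307],
       [  0.        ,   0.        ,   1.        ]]), 'world_to_cam': array([[-7.18911202e-01,  6.94951488e-01,  1.44607063e-02,
         3.25908787e+02],
       [-5.42404054e-01, -5.73871736e-01,  6.13570756e-01,
         1.69260100e+02],
       [ 4.34700501e-01,  4.33259344e-
[... 485 characters left out ...]
       [-2.21462909e-01, -1.90447582e-02,  9.74982809e-01,
        -7.48607686e+02],
       [ 0.00000000e+00,  0.00000000e+00,  0.00000000e+00,
         1.00000000e+00]])}
wrist {'K': array([[390.77324142,   0.        , 321.66134803],
       [  0.        , 390.77324142, 233.37544752],
       [  0.        ,   0.        ,   1.        ]]), 'tool_from_camera': array([[ 6.51077294e-04,  9.63177222e-01,  2.68866538e-01,
         6.94376876e+01],
       [ 9.99999614e-01, -7.85717140e-04,  3.93160897e-04,
        -1.62578596e-01],
       [ 5.89936668e-04,  2.68866178e-01, -9.63177362e-01,
        -1.76549101e+02],
       [ 0.00000000e+00,  0.00000000e+00,  0.00000000e+00,
         1.00000000e+00]])}
```

View pics/scene.png

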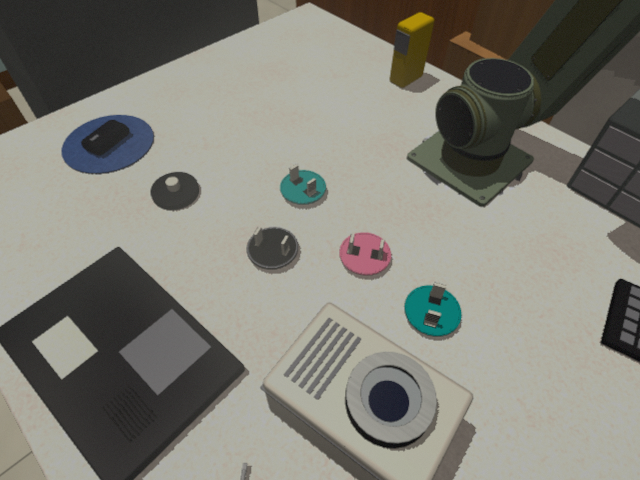

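View pics/top.png

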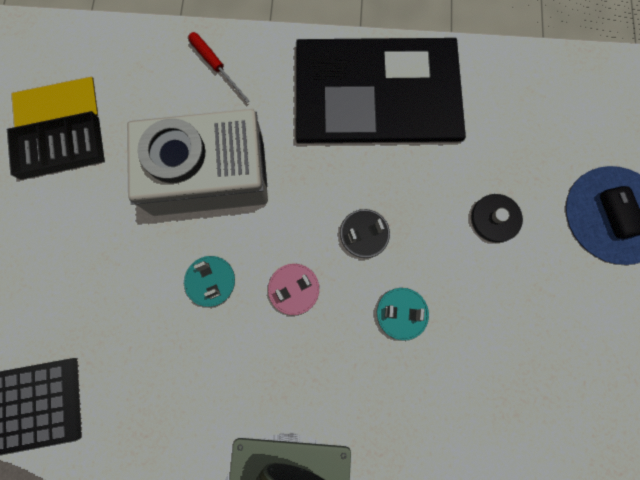

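The candidates are:
- **Black disc with two pale tabs:** scene (273,248), top (365,233). It fits the description.
- **Plain black cover with a knob:** scene (175,190), top (497,217). It has no tabs.
- **Pink and turquoise caps:** excluded by colour.

I'll confirm with a crop and measure.

```bash
cat > h.py <<'E'
import numpy as np, cv2
from workcell import readout, viewer
from scipy.spatial.transform import Rotation as R
def ray(name,px,state=None):
    c=viewer.get_calibration(name); K=c["K"]
    d=np.array([(px[0]-K[0,2])/K[0,0],-(px[1]-K[1,2])/K[1,1],-1.])
    if name=="wrist":
        T=np.eye(4);T[:3,:3]=R.from_euler("xyz",state["tool_rot"]).as_matrix();T[:3,3]=state["position"]
        M=T@c["tool_from_camera"]
    else: M=np.linalg.inv(c["world_to_cam"])
    return M[:3,3],M[:3,:3]@d
def cast(name,px,z,state=None):
    o,d=ray(name,px,state); return (o+d*(z-o[2])/d[2])[:2]
def castcontour(name,cnt,z,state=None):
    return np.array([cast(name,p,z,state) for p in cnt.reshape(-1,2)],np.float32)
E
python3 - <<'E'
from h import *
a=cv2.imread("pics/scene.png"); b=cv2.imread("pics/top.png")
out=np.hstack([cv2.resize(b[195:270,325:405],(400,375),interpolation=cv2.INTER_CUBIC),cv2.resize(b[110:185,130:210],(400,375),interpolation=cv2.INTER_CUBIC)])
cv2.imwrite("pics/crop1.png",out)
for n,im,c,z in(("top",b,(365,233),16),("scene",a,(273,248),16)):
    g=cv2.cvtColor(im,cv2.COLOR_BGR2GRAY)
    m=(g<100).astype(np.uint8)*255
    w=np.zeros_like(m);cv2.circle(w,c,34,255,-1);m&=w
    cs=max(cv2.findContours(m,cv2.RETR_EXTERNAL,cv2.CHAIN_APPROX_NONE)[0],key=cv2.contourArea)
    P=castcontour(n,cs,14); print(n,cv2.fitEllipse(cs)[0],"world",cv2.fitEllipse(P))
    h=np.zeros_like(m);cv2.drawContours(h,[cs],-1,255,-1)
    t=((g>110)&(cv2.erode(h,np.ones((7,7)))>0)).astype(np.uint8)
    k,_,st,ce=cv2.connectedComponentsWithStats(t)
    for i in range(1,k):
        if st[i,4]>8: print(st[i],ce[i],cast(n,ce[i],48))
for n,im,c in(("top",b,(171,150)),("scene",a,(391,398))):
    g=cv2.cvtColor(im,cv2.COLOR_BGR2GRAY); print(n,g[c[1],c[0]-60:c[0]+60:2])
E
```

```text
top (363.5382385253906, 234.0112762451172) world ((483.7047424316406, -106.4858169555664), (93.39370727539062, 99.08782196044922), 44.365238189697266)
[378 220   6   9  27] [380.51851852 224.14814815] [ 496.3489145  -133.75228224]
[350 229   6  10  31] [352.74193548 233.51612903] [474.99210364 -83.62526905]
scene (272.52520751953125, 248.5581512451172) world ((484.8551940917969, -104.30465698242188), (92.62691497802734, 94.70568084716797), 151.39974975585938)
[281 235   7   9  30] [284.1 239.4] [472.07187517 -83.69674229]
top [153 153 153 153 152 154 153 151 133 142 153 154 153 139 128 126 126 127
 113  40 114 121 120 121 110  30  25  24  28  23  26  26  26  24  26  26
  25  27  33 108 129 133 134 134 135  83  15  83 152 153 154 153 123  87
 102 149  96  89 141 111]
scene [173 173 174 173 174 174 171  89 143 153 155 155 150 145 145 118 135 135
 136  48  36  37  40  38  36  39  34  37  35  34  35  35  35  36  38  35
  33  31  32 121 133 134 134 135 134 115 144 143 146 147 146 144 143 157
 172 172 171 172 173 172]
```

View pics/crop1.png

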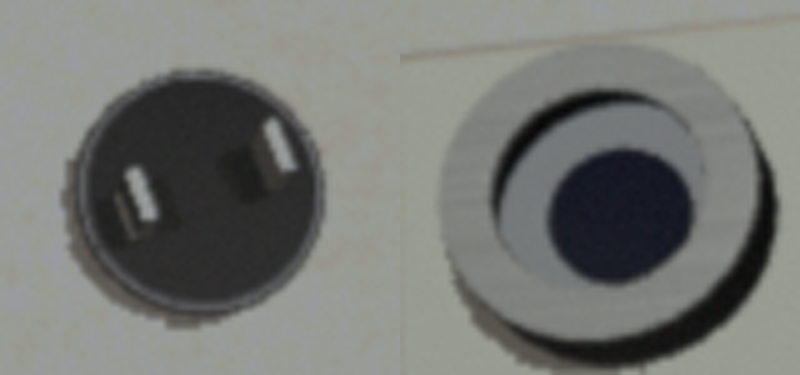

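The crop shows the black disc with two pale upright tabs, near crop (140,195) and (278,145), so it is the right cap. The right half shows the rim, with its outer circle centred near crop (598,192), which is top pixel (169.7,148.4).

```bash
cat >> h.py <<'E'
def delta(p,ydir=None,s=None):
    "cm shift in tool axes; twist z (rad) to bring tool y onto world angle ydir (deg), both half turns"
    s=s or readout.get_state(); M=R.from_euler("xyz",s["tool_rot"]).as_matrix()
    print("shift cm",np.round(M.T@(np.array(p)-s["position"])/10,2))
    if ydir is not None:
        cur=np.degrees(np.arctan2(M[1,1],M[0,1])); d=(ydir-cur+90)%180-90
        print("cur",cur,"tool z twist",-np.radians(d),-np.radians(d-180),-np.radians(d+180))
E
python3 - <<'E'
from h import *
print("rim top",cast("top",(169.7,148.4),150),"rim scene",cast("scene",(391,398),150))
delta((485,-107,150),113.2)
E
```

```text
rim top [575.77297132 236.52845302] rim scene [580.97329692 242.84321408]
shift cm [-49.66 -57.22   4.82]
cur 77.29451643308869 tool z twist -0.6266689077633202 2.5149237458264735 -3.768261561353113
```

Emit:
servo_tool([
  {"delta_pos":[-49.7,-57.2,4.8],"twist":[0,0,2.51],"fingers":1},
  {"delta_pos":[-49.7,-57.2,4.8],"twist":[0,0,2.51],"fingers":1},
  {"delta_pos":[-49.7,-57.2,4.8],"twist":[0,0,2.51],"fingers":1},
  {"delta_pos":[-49.7,-57.2,4.8],"twist":[0,0,2.51],"fingers":1},
  {"delta_pos":[-49.7,-57.2,4.8],"twist":[0,0,2.51],"fingers":1},
  {"delta_pos":[-49.7,-57.2,4.8],"twist":[0,0,2.51],"fingers":1},
  {"delta_pos":[-49.7,-57.2,4.8],"twist":[0,0,2.51],"fingers":1},
  {"delta_pos":[-49.7,-57.2,4.8],"twist":[0,0,2.51],"fingers":1},
  {"delta_pos":[-49.7,-57.2,4.8],"twist":[0,0,2.51],"fingers":1},
  {"delta_pos":[-49.7,-57.2,4.8],"twist":[0,0,2.51],"fingers":1},
  {"delta_pos":[-49.7,-57.2,4.8],"twist":[0,0,2.51],"fingers":1},
  {"delta_pos":[-49.7,-57.2,4.8],"twist":[0,0,2.51],"fingers":1},
])

```text
time_s: 1.6
position: [481.6, -100.3, 150.3]
tool_rot: [-3.141, -0.0, 0.663]
wrist_force: [1.2, 0.2, 0.5]
gripper_width: 85.6
grip_force: 0.0
```

Run:
```python
from h import *
s=readout.get_state(); print(s["position"],s["tool_rot"],s["qpos"])
delta((485,-107,150),113.2)
```

```text
[ 481.61598553 -100.2578029   150.25586596] [-3.14117335e+00 -2.77731198e-04  6.62886983e-01] [-2.28960157e-01  2.27786603e-01  1.82312969e+00  5.40526896e-04
  1.09082833e+00  6.78699503e-01]
shift cm [-0.15  0.74  0.03]
cur -52.01936688406568 tool z twist 0.2579707134023624 3.3995633669921554 -2.883621940187431
```

Emit:
servo_tool([
  {"delta_pos":[0,0,0],"twist":[0,0,0.18],"fingers":1},
  {"delta_pos":[0,0,0],"twist":[0,0,0.24],"fingers":1},
  {"delta_pos":[0,0,0],"twist":[0,0,0.24],"fingers":1},
  {"delta_pos":[0,0,0],"twist":[0,0,0.24],"fingers":1},
])

```text
time_s: 2.1
position: [480.9, -98.1, 150.4]
tool_rot: [-3.141, 0.0, 0.431]
wrist_force: [0.2, 0.1, -0.4]
gripper_width: 85.6
grip_force: 0.0
```

Run:
```python
from h import *
s=readout.get_state(); w=viewer.camera("wrist"); cv2.imwrite("pics/w1.png",w); np.save("w1.npy",np.r_[s["position"],s["tool_rot"]])
print(s["position"],s["tool_rot"])
delta((485,-107,150),113.2)
```

```text
[480.93393043 -98.05252767 150.44133136] [-3.14130139e+00  1.81325394e-04  4.30901483e-01]
shift cm [-0.01  0.99  0.05]
cur -65.3094353756888 tool z twist 0.026015260407983083 3.1676079139977764 -3.1155773931818103
```

View pics/w1.png

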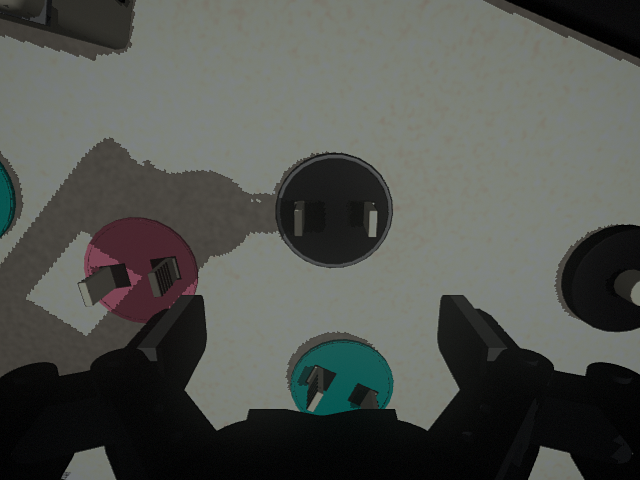

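The wrist view shows the black cap centred at about (334,210). Its tabs are at (298,219) and (373,219), aligned with the finger line, and the neighbouring caps are well clear.

Run:
```python
from h import *
v=np.load("w1.npy"); s=dict(position=v[:3],tool_rot=v[3:])
im=cv2.imread("pics/w1.png"); g=cv2.cvtColor(im,cv2.COLOR_BGR2GRAY)
m=(g<68).astype(np.uint8)*255; w=np.zeros_like(m);cv2.circle(w,(334,210),62,255,-1)
# disc dark body incl. its lighter edge: use edges found radially
P=[]
for t in np.linspace(0,2*np.pi,72,endpoint=False):
    r=np.arange(48,68,.5); x=334+r*np.cos(t); y=210+r*np.sin(t)
    q=cv2.GaussianBlur(g,(3,3),0)[y.round().astype(int),x.round().astype(int)].astype(int)
    k=np.argmax(q[4:]-q[:-4])+2; P.append((x[k],y[k]))
P=np.array(P,np.float32)
e=cv2.fitEllipse(P); print("px",e); W=castcontour("wrist",P,14,s); W16=castcontour("wrist",P,16,s)
print("world",cv2.fitEllipse(W))
h=((g>85)|(g<40)).astype(np.uint8); 
t=((g>75)&(cv2.circle(np.zeros_like(g),(334,210),46,1,-1)>0)).astype(np.uint8)
k,_,st,ce=cv2.connectedComponentsWithStats(t)
for i in range(1,k):
    if st[i,4]>15: print(st[i],ce[i],cast("wrist",ce[i],40,s))
c=cv2.fitEllipse(W)[0]
delta((c[0],c[1],24),None)
```

```text
px ((333.5375671386719, 209.59718322753906), (116.04949951171875, 118.12873077392578), 96.0611572265625)
world ((482.55718994140625, -107.41315460205078), (96.337890625, 97.4180908203125), 147.96475219726562)
[368 211   9  26 187] [372.18716578 222.52406417] [ 492.30914737 -134.30321225]
shift cm [-0.25  0.92 12.65]
```

Emit:
servo_tool([
  {"delta_pos":[-0.25,0.9,3],"twist":[0,0,0.026],"fingers":1},
  {"delta_pos":[-0.25,0.9,6],"twist":[0,0,0.026],"fingers":1},
  {"delta_pos":[-0.25,0.9,9],"twist":[0,0,0.026],"fingers":1},
  {"delta_pos":[-0.25,0.9,11.5],"twist":[0,0,0.026],"fingers":1},
  {"delta_pos":[-0.25,0.9,13],"twist":[0,0,0.026],"fingers":1},
  {"delta_pos":[-0.25,0.9,13],"twist":[0,0,0.026],"fingers":1},
  {"delta_pos":[-0.25,0.9,13],"twist":[0,0,0.026],"fingers":1},
], grip_force=40)

```text
time_s: 3.02
position: [483.4, -107.6, 21.4]
tool_rot: [3.141, -0.001, 0.404]
wrist_force: [-0.8, -0.1, 0.5]
gripper_width: 85.7
grip_force: 0.0
```

Emit:
servo_tool([
  {"delta_pos":[0,0,0],"twist":[0,0,0],"fingers":0.75},
  {"delta_pos":[0,0,0],"twist":[0,0,0],"fingers":0.6},
  {"delta_pos":[0,0,0],"twist":[0,0,0],"fingers":0.5},
  {"delta_pos":[0,0,0],"twist":[0,0,0],"fingers":0.3},
  {"delta_pos":[0,0,0],"twist":[0,0,0],"fingers":0.2},
  {"delta_pos":[0,0,0],"twist":[0,0,0],"fingers":0.2},
  {"delta_pos":[0,0,0],"twist":[0,0,0],"fingers":0.2},
  {"delta_pos":[0,0,0],"twist":[0,0,0],"fingers":0.2},
], grip_force=40)

```text
time_s: 4.03
position: [482.6, -107.5, 20.6]
tool_rot: [-3.142, -0.0, 0.404]
wrist_force: [-0.4, -0.1, 0.9]
gripper_width: 16.7
grip_force: 0.0
```

Run:
```python
from h import *
s=readout.get_state(); print(s["position"],s["gripper_width"],s["grip_force"],s["wrist_force"],s["ft_torque"])
cv2.imwrite("pics/w2.png",viewer.camera("wrist"))
```

```text
[ 482.57435101 -107.45202274   20.5579371 ] 16.72171315161111 0.0 [-0.35557348 -0.06045824  0.90281958] [-0.06483454 -0.00053988 -0.03866198]
```

View pics/w2.png

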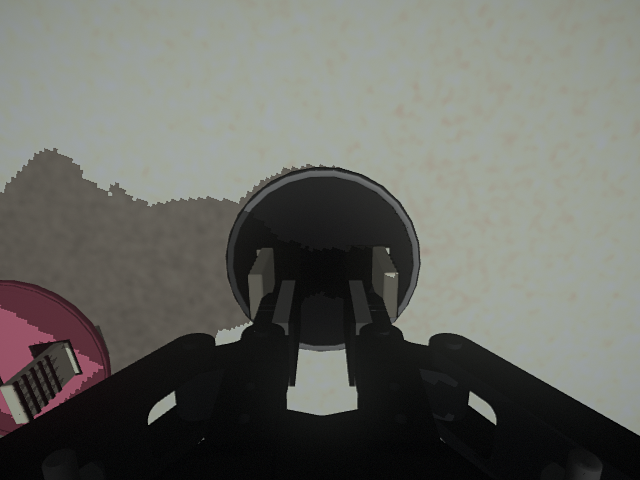

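The fingers closed to 16.7 mm without meeting the tabs. The tabs stand at (260,270) and (385,270), in front of the fingers along tool +x. I'll remeasure the cap.

Run:
```python
from h import *
s=readout.get_state()
g=cv2.cvtColor(cv2.imread("pics/w2.png"),cv2.COLOR_BGR2GRAY)
P=[]
for t in np.radians(np.arange(200,341,4)):
    r=np.arange(80,110,.5); x=323+r*np.cos(t); y=258+r*np.sin(t)
    q=cv2.GaussianBlur(g,(3,3),0)[y.round().astype(int),x.round().astype(int)].astype(int)
    k=np.argmax(q[4:]-q[:-4])+2; P.append((x[k],y[k]))
W=castcontour("wrist",np.array(P),14,s)
from scipy.optimize import least_squares
f=least_squares(lambda c:np.hypot(*(W-c).T)-48,W.mean(0),loss="soft_l1"); print(f.x,np.abs(f.fun).mean())
delta((f.x[0],f.x[1],s["position"][2]))
b=viewer.camera("top"); a=viewer.camera("scene")
cv2.imwrite("pics/c2.png",np.hstack([cv2.resize(b[185:285,315:415],(400,400)),cv2.resize(a[200:300,223:323],(400,400))]))
```

```text
[ 482.83472903 -106.60138384] 0.635052955104377
shift cm [ 0.06 -0.07  0.  ]
```

View pics/c2.png

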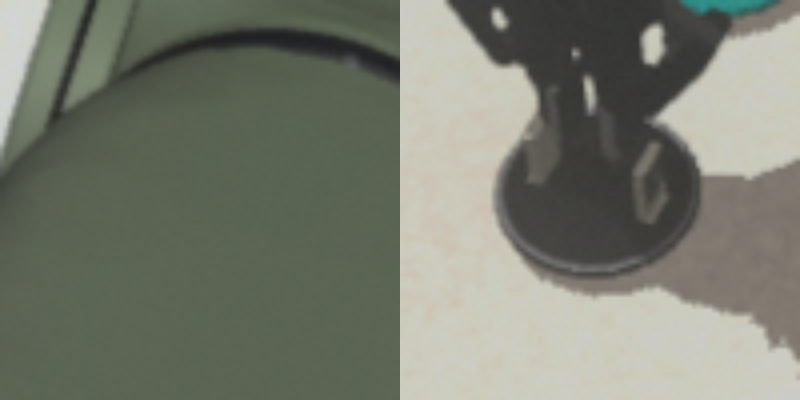

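```bash
cat >> h.py <<'E'
def proj(name,p,s=None):
    c=viewer.get_calibration(name);K=c["K"]
    if name=="wrist":
        T=np.eye(4);T[:3,:3]=R.from_euler("xyz",s["tool_rot"]).as_matrix();T[:3,3]=s["position"]
        W=np.linalg.inv(T@c["tool_from_camera"])
    else: W=c["world_to_cam"]
    q=W[:3,:3]@np.array(p)+W[:3,3]
    return np.round([K[0,2]+K[0,0]*q[0]/-q[2],K[1,2]+K[1,1]*q[1]/q[2]],1)
E
python3 - <<'E'
from h import *
s=readout.get_state(); M=R.from_euler("xyz",s["tool_rot"]).as_matrix()
for t in [(0,8,0),(0,-8,0),(11,8,0),(11,-8,0),(-11,-8,0),(11,8,-13),(11,-8,-13),(11,8,-30),(11,-8,-30),(10,30,-31.5),(10,-30,-31.5),(-10,30,-31.5),(-10,-30,-31.5),(10,30,4),(10,-30,4)]:
    p=M@np.array(t)+s["position"]; sc=proj("scene",p); print(t,p.round(),"wrist",proj("wrist",p,s),"scene",sc,"crop",400+(sc[0]-223)*4,(sc[1]-200)*4)
E
```

```text
(0, 8, 0) [ 486. -115.   21.] wrist [339.4 268.6] scene [268.3 242.7] crop 581.2 170.79999999999995
(0, -8, 0) [ 479. -100.   21.] wrist [306.1 268.5] scene [276.1 245.4] crop 612.4000000000001 181.60000000000002
(11, 8, 0) [ 496. -110.   21.] wrist [339.7 246.8] scene [265.6 247.1] crop 570.4000000000001 188.39999999999998
(11, -8, 0) [490. -96.  21.] wrist [305.9 246.7] scene [273.4 249.9] crop 601.5999999999999 199.60000000000002
(-11, -8, 0) [ 469. -104.   21.] wrist [306.3 289.7] scene [278.7 241.1] crop 622.8 164.39999999999998
(11, 8, -13) [ 496. -110.   34.] wrist [341.  255.7] scene [264.9 242.8] crop 567.5999999999999 171.20000000000005
(11, -8, -13) [490. -96.  34.] wrist [304.7 255.7] scene [272.8 245.7] crop 599.2 182.79999999999995
(11, 8, -30) [ 496. -110.   51.] wrist [343.  269.5] scene [264.1 237.1] crop 564.4000000000001 148.39999999999998
(11, -8, -30) [490. -96.  51.] wrist [303.  269.5] scene [272.1 240. ] crop 596.4000000000001 160.0
(10, 30, -31.5) [ 504. -131.   52.] wrist [398.6 273.2] scene [253.3 232.3] crop 521.2 129.20000000000005
(10, -30, -31.5) [480. -76.  52.] wrist [247.4 273.2] scene [283.5 243. ] crop 642.0 172.0
(-10, 30, -31.5) [ 485. -139.   52.] wrist [396.  318.8] scene [258.6 224.4] crop 542.4000000000001 97.60000000000002
(-10, -30, -31.5) [462. -84.  52.] wrist [249.9 318.7] scene [288.4 234.8] crop 661.5999999999999 139.20000000000005
(10, 30, 4) [ 504. -131.   17.] wrist [384.7 246.3] scene [255.4 244.1] crop 529.6 176.39999999999998
(10, -30, 4) [480. -76.  17.] wrist [260.8 246.2] scene [284.6 254.6] crop 646.4000000000001 218.39999999999998
```

Run:
```python
import cv2,numpy as np
w=cv2.imread("pics/w2.png"); a=cv2.resize(w[210:370,220:420],(800,640)[:2],interpolation=cv2.INTER_CUBIC)
a=cv2.convertScaleAbs(a,alpha=2.2,beta=10); cv2.imwrite("pics/c3.png",cv2.resize(a,(750,600)))
```

```text
(no output)
```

View pics/c3.png

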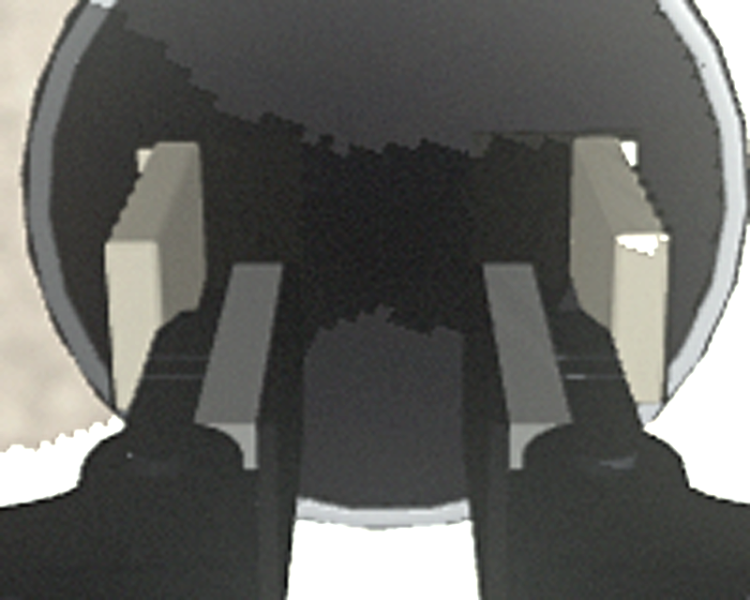

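The enlarged view shows the fingertips above the tabs. The pads end near row 280, while the tab tops are at row 273, so the real tips sit about 33 mm behind the stated TCP and passed over the tabs. The tabs and disc are untouched. I'll reopen, go 26 mm lower and close again. This is safe because the tips cleared z = 52.

Emit:
servo_tool([
  {"delta_pos":[0,0,0],"twist":[0,0,0],"fingers":1},
  {"delta_pos":[0,0,0],"twist":[0,0,0],"fingers":1},
  {"delta_pos":[0,0,0],"twist":[0,0,0],"fingers":1},
  {"delta_pos":[0,0,0],"twist":[0,0,0],"fingers":1},
  {"delta_pos":[0,0,0],"twist":[0,0,0],"fingers":1},
  {"delta_pos":[0,0,0.8],"twist":[0,0,0],"fingers":1},
  {"delta_pos":[0,0,1.6],"twist":[0,0,0],"fingers":1},
  {"delta_pos":[0,0,2.4],"twist":[0,0,0],"fingers":1},
  {"delta_pos":[0,0,2.6],"twist":[0,0,0],"fingers":1},
  {"delta_pos":[0,0,2.6],"twist":[0,0,0],"fingers":1},
  {"delta_pos":[0,0,2.6],"twist":[0,0,0],"fingers":1},
])

```text
time_s: 5.55
position: [482.8, -107.5, -5.3]
tool_rot: [3.141, -0.0, 0.404]
wrist_force: [-0.5, -0.5, 0.0]
gripper_width: 85.4
grip_force: 0.0
```

Emit:
servo_tool([
  {"delta_pos":[0,0,0],"twist":[0,0,0],"fingers":0.8},
  {"delta_pos":[0,0,0],"twist":[0,0,0],"fingers":0.7},
  {"delta_pos":[0,0,0],"twist":[0,0,0],"fingers":0.6},
  {"delta_pos":[0,0,0],"twist":[0,0,0],"fingers":0.5},
  {"delta_pos":[0,0,0],"twist":[0,0,0],"fingers":0.4},
  {"delta_pos":[0,0,0],"twist":[0,0,0],"fingers":0.3},
  {"delta_pos":[0,0,0],"twist":[0,0,0],"fingers":0.3},
  {"delta_pos":[0,0,0],"twist":[0,0,0],"fingers":0.3},
], grip_force=40)

```text
time_s: 6.55
position: [483.5, -107.7, -3.5]
tool_rot: [3.14, -0.002, 0.404]
wrist_force: [-2.2, 0.5, 15.6]
gripper_width: 31.2
grip_force: 39.3
```

Run:
```python
from h import *
s=readout.get_state(); print(s["position"],s["gripper_width"],s["grip_force"],s["wrist_force"],s["ft_torque"])
w=viewer.camera("wrist"); cv2.imwrite("pics/w4.png",w); a=viewer.camera("scene")
l=cv2.resize(cv2.convertScaleAbs(w[210:370,220:420],alpha=2),(400,320)); r=cv2.resize(cv2.convertScaleAbs(a[190:290,213:338],alpha=1.5),(400,320),interpolation=cv2.INTER_CUBIC)
cv2.imwrite("pics/c4.png",np.hstack([l,r]))
```

```text
[ 483.4662337  -107.68337106   -3.49847937] 31.19298163231083 39.34071958065033 [-2.20180436  0.49380118 15.61677079] [0.16116992 0.53914854 0.06692184]
```

View pics/c4.png

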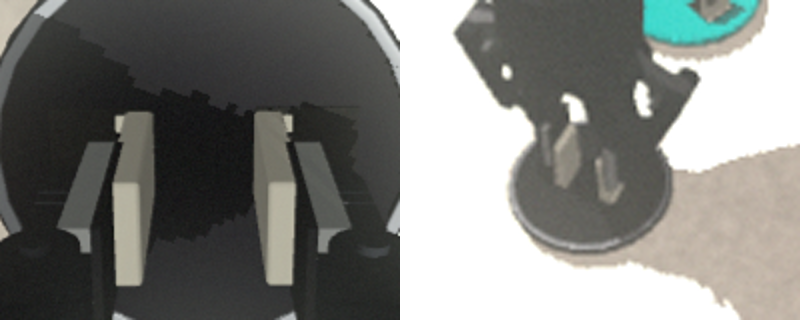

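The tabs are pinched between the pads at left-crop (135,190) and (275,190). Width is 31 mm and grip is 39 N. Next I lift and measure the rim from the first pictures.

Emit:
servo_tool([
  {"delta_pos":[0,0,-0.5],"twist":[0,0,0],"fingers":0.3},
  {"delta_pos":[0,0,-2],"twist":[0,0,0],"fingers":0.3},
  {"delta_pos":[0,0,-5],"twist":[0,0,0],"fingers":0.3},
  {"delta_pos":[0,0,-8],"twist":[0,0,0],"fingers":0.3},
  {"delta_pos":[0,0,-11],"twist":[0,0,0],"fingers":0.3},
  {"delta_pos":[0,0,-14],"twist":[0,0,0],"fingers":0.3},
  {"delta_pos":[0,0,-17],"twist":[0,0,0],"fingers":0.3},
  {"delta_pos":[0,0,-19],"twist":[0,0,0],"fingers":0.3},
  {"delta_pos":[0,0,-20],"twist":[0,0,0],"fingers":0.3},
  {"delta_pos":[0,0,-20],"twist":[0,0,0],"fingers":0.3},
  {"delta_pos":[0,0,-20],"twist":[0,0,0],"fingers":0.3},
])

```text
time_s: 8.02
position: [481.9, -107.3, 193.6]
tool_rot: [-3.14, 0.002, 0.404]
wrist_force: [0.1, -0.6, -0.8]
gripper_width: 30.2
grip_force: 40.6
```

```bash
cat >> h.py <<'E'
def rim(name,im,c,rr,ring=None,s=None,z=150,rad=54,sgn=None):
    "radial edges round guess c (world), keep the points near the circle, fit centre"
    from scipy.optimize import least_squares
    g=cv2.GaussianBlur(cv2.cvtColor(im,cv2.COLOR_BGR2GRAY),(3,3),0).astype(float); W=[]
    for t in np.radians(np.arange(0,360,4)):
        rs=np.arange(rad-rr,rad+rr,.5); px=np.array([proj(name,(c[0]+r*np.cos(t),c[1]+r*np.sin(t),z),s) for r in rs]).round().astype(int)
        if (px<1).any() or (px[:,0]>638).any() or (px[:,1]>478).any(): continue
        q=g[px[:,1],px[:,0]]; d=np.abs(q[4:]-q[:-4]); k=d.argmax()
        if d[k]>12: W.append((c[0]+rs[k+2]*np.cos(t),c[1]+rs[k+2]*np.sin(t)))
    W=np.array(W); f=least_squares(lambda p:np.hypot(*(W-p[:2]).T)-p[2],(*c,rad),loss="soft_l1",f_scale=1.)
    print(name,"rim fit",f.x.round(1),len(W),"med res",np.median(np.abs(f.fun)).round(2)); return f.x
E
python3 - <<'E'
from h import *
s=readout.get_state(); print(s["position"],s["gripper_width"],s["grip_force"],s["wrist_force"],s["ft_torque"])
for n in("top","scene"):
    im=cv2.imread(f"pics/{n}.png"); c=rim(n,im,(578,239),10)[:2]; rim(n,im,c,6); rim(n,im,c,8,rad=36)
E
```

```text
[ 481.87307548 -107.27376807  193.62881262] 30.209283844337563 40.56938946247101 [ 0.11640757 -0.58048902 -0.76154969] [-0.02644117 -0.04840866  0.07254598]Traceback (most recent call last):
  File "<stdin>", line 4, in <module>
  File "h.py", line 36, in rim
    rs=np.arange(rad-rr,rad+rr,.5); px=np.array([proj(name,(c[0]+r*np.cos(t),c[1]+r*np.sin(t),z),s) for r in rs]).round().astype(int)
                                                 ~~~~^^^^^^^^^^^^^^^^^^^^^^^^^^^^^^^^^^^^^^^^^^^^^^
  File "h.py", line 24, in proj
    c=viewer.get_calibration(name);K=c["K"]
ValueError: time passes only in moves, steps and waits
```

```bash
sed -i 's/^def ray/import functools\n@functools.lru_cache(None)\ndef cal(n): return viewer.get_calibration(n)\ndef ray/; s/c=viewer.get_calibration(name)/c=cal(name)/' h.py
python3 - <<'E'
from h import *
for n in("top","scene"):
    im=cv2.imread(f"pics/{n}.png"); c=rim(n,im,(578,239),10)[:2]; rim(n,im,c,6); rim(n,im,c,8,rad=36)
s=readout.get_state(); cv2.imwrite("pics/w5.png",viewer.camera("wrist")); delta((577,240,200))
E
```

```text
top rim fit [578.3 237.6  54.3] 64 med res 1.03
top rim fit [578.2 237.7  54.1] 65 med res 0.76
top rim fit [578.  237.4  34.7] 74 med res 1.51
scene rim fit [579.7 241.   55.7] 88 med res 1.17
scene rim fit [579.4 240.9  55.2] 90 med res 0.9
scene rim fit [575.7 239.3  35.1] 90 med res 1.71
shift cm [ 22.39 -28.2   -0.64]
```

Emit:
servo_tool([
  {"delta_pos":[5,-6.2,0],"twist":[0,0,0],"fingers":0.3},
  {"delta_pos":[9,-11.3,0],"twist":[0,0,0],"fingers":0.3},
  {"delta_pos":[13,-16.3,0],"twist":[0,0,0],"fingers":0.3},
  {"delta_pos":[17,-21.3,0],"twist":[0,0,0],"fingers":0.3},
  {"delta_pos":[20.5,-25.7,0],"twist":[0,0,0],"fingers":0.3},
  {"delta_pos":[22,-27.6,0],"twist":[0,0,0],"fingers":0.3},
  {"delta_pos":[22.4,-28.1,0],"twist":[0,0,0],"fingers":0.3},
  {"delta_pos":[22.4,-28.1,0],"twist":[0,0,0],"fingers":0.3},
  {"delta_pos":[22.4,-28.1,0],"twist":[0,0,0],"fingers":0.3},
  {"delta_pos":[22.4,-28.1,0],"twist":[0,0,0],"fingers":0.3},
])

```text
time_s: 9.32
position: [578.1, 237.7, 194.8]
tool_rot: [3.142, -0.0, 0.402]
wrist_force: [0.2, -0.6, -0.7]
gripper_width: 30.2
grip_force: 40.5
```

Run:
```python
from h import *
s=readout.get_state(); print(s["position"],s["tool_rot"],s["gripper_width"],s["grip_force"],s["qpos"])
w=viewer.camera("wrist"); a=viewer.camera("scene"); cv2.imwrite("pics/w6.png",w); cv2.imwrite("pics/s6.png",a)
cv2.imwrite("pics/c6.png",np.hstack([cv2.resize(cv2.convertScaleAbs(w,alpha=1.6),(400,300)),cv2.resize(cv2.convertScaleAbs(a[250:475,280:580],alpha=1.3),(400,300))]))
p=s["position"]
c=rim("wrist",w,p[:2],8,s=s,z=p[2]+17.5,rad=48)
delta((578.5,239,p[2]))
```

```text
[578.07017944 237.68709626 194.82461781] [ 3.14151379e+00 -1.71257997e-06  4.02219769e-01] 30.155469727630813 40.53793787956238 [ 3.71745491e-01  4.00784259e-01  1.44828447e+00 -8.19263707e-05
  1.29251981e+00  1.54034455e+00]
wrist rim fit [577.4 237.3  48.5] 75 med res 1.03
shift cm [ 0.07 -0.07  0.01]
```

View pics/c6.png

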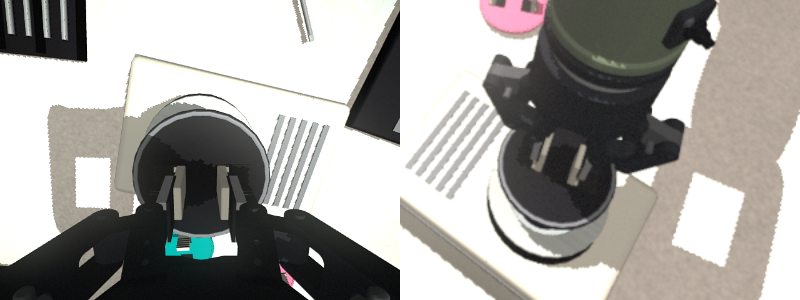

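The cap is held level and pinched over the lens. The right half of the picture shows the silver rim below it at crop (550,235). The disc fits at (577.4,237.3), about 2 mm from the rim centre (578.5,239). I'll correct that and lower.

Emit:
servo_tool([
  {"delta_pos":[0.15,-0.1,0],"twist":[0,0,0],"fingers":0.3},
  {"delta_pos":[0.15,-0.1,1],"twist":[0,0,0],"fingers":0.3},
  {"delta_pos":[0.15,-0.1,2],"twist":[0,0,0],"fingers":0.3},
  {"delta_pos":[0.15,-0.1,3],"twist":[0,0,0],"fingers":0.3},
  {"delta_pos":[0.15,-0.1,4],"twist":[0,0,0],"fingers":0.3},
  {"delta_pos":[0.15,-0.1,4.6],"twist":[0,0,0],"fingers":0.3},
  {"delta_pos":[0.15,-0.1,5.1],"twist":[0,0,0],"fingers":0.3},
  {"delta_pos":[0.15,-0.1,5.4],"twist":[0,0,0],"fingers":0.3},
  {"delta_pos":[0.15,-0.1,5.5],"twist":[0,0,0],"fingers":0.3},
  {"delta_pos":[0.15,-0.1,5.5],"twist":[0,0,0],"fingers":0.3},
])

```text
time_s: 10.68
position: [579.2, 240.5, 139.8]
tool_rot: [-3.142, -0.0, 0.404]
wrist_force: [-0.9, -0.4, -1.0]
gripper_width: 30.7
grip_force: 40.5
```

Emit:
servo_tool([
  {"delta_pos":[0,0,0.2],"twist":[0,0,0],"fingers":0.3},
  {"delta_pos":[0,0,0.3],"twist":[0,0,0],"fingers":0.3},
  {"delta_pos":[0,0,0.4],"twist":[0,0,0],"fingers":0.3},
  {"delta_pos":[0,0,0.4],"twist":[0,0,0],"fingers":0.3},
])

```text
time_s: 11.18
position: [579.1, 240.4, 135.5]
tool_rot: [-3.142, 0.0, 0.404]
wrist_force: [-0.2, -0.5, -2.5]
gripper_width: 30.5
grip_force: 40.5
```

Emit:
servo_tool([
  {"delta_pos":[0,0,0.1],"twist":[0,0,0],"fingers":0.3},
  {"delta_pos":[0,0,0.2],"twist":[0,0,0],"fingers":0.3},
  {"delta_pos":[0,0,0.2],"twist":[0,0,0],"fingers":0.3},
])

```text
time_s: 11.55
position: [579.3, 240.5, 134.8]
tool_rot: [-3.142, -0.001, 0.404]
wrist_force: [-1.7, -1.4, 5.4]
gripper_width: 30.3
grip_force: 42.1
```

Emit:
servo_tool([
  {"delta_pos":[0,0,0.1],"twist":[0,0,0],"fingers":0.3},
  {"delta_pos":[0,0,0.2],"twist":[0,0,0],"fingers":0.45},
  {"delta_pos":[0,0,0.3],"twist":[0,0,0],"fingers":0.55},
  {"delta_pos":[0,0,0.4],"twist":[0,0,0],"fingers":0.65},
  {"delta_pos":[0,0,0.4],"twist":[0,0,0],"fingers":0.8},
  {"delta_pos":[0,0,0.4],"twist":[0,0,0],"fingers":1},
  {"delta_pos":[0,0,0.4],"twist":[0,0,0],"fingers":1},
  {"delta_pos":[0,0,0.4],"twist":[0,0,0],"fingers":1},
], grip_force=20)

```text
time_s: 12.55
position: [579.1, 240.5, 129.5]
tool_rot: [-3.142, 0.0, 0.404]
wrist_force: [0.0, 0.4, -1.1]
gripper_width: 85.5
grip_force: 0.0
```

Run:
```python
from h import *
s=readout.get_state(); print(s["position"],s["gripper_width"],s["wrist_force"])
w=viewer.camera("wrist"); a=viewer.camera("scene"); cv2.imwrite("pics/w7.png",w)
cv2.imwrite("pics/c7.png",np.hstack([cv2.resize(cv2.convertScaleAbs(w[120:420,120:520],alpha=1.8),(400,300)),cv2.resize(cv2.convertScaleAbs(a[330:480,300:500],alpha=1.4),(400,300))]))
rim("wrist",w,(578.5,239.5),7,s=s,z=152,rad=48)
```

```text
[579.11965316 240.45567327 129.48982759] 85.51061527178818 [ 0.02173311  0.39655873 -1.05907383]
wrist rim fit [581.  240.5  48.8] 90 med res 1.58
```

View pics/c7.png

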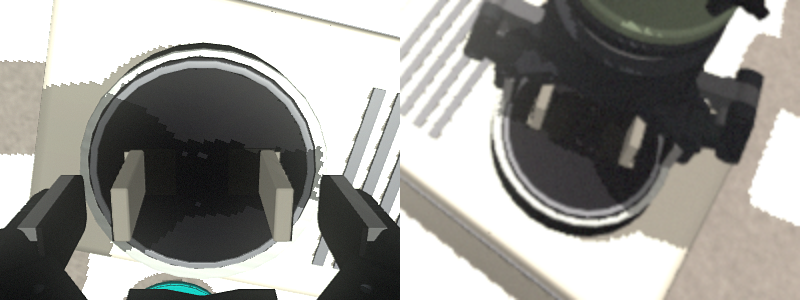

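The cap sits concentric on the rim. The tabs have sprung out, with their outer faces about 60 mm apart at crop columns 110 and 292, and the fingers are clear. I'll retract straight up.

Emit:
servo_tool([
  {"delta_pos":[0,0,-1],"twist":[0,0,0],"fingers":1},
  {"delta_pos":[0,0,-3],"twist":[0,0,0],"fingers":1},
  {"delta_pos":[0,0,-6],"twist":[0,0,0],"fingers":1},
  {"delta_pos":[0,0,-9],"twist":[0,0,0],"fingers":1},
  {"delta_pos":[0,0,-12],"twist":[0,0,0],"fingers":1},
  {"delta_pos":[0,0,-13],"twist":[0,0,0],"fingers":1},
  {"delta_pos":[0,0,-13],"twist":[0,0,0],"fingers":1},
  {"delta_pos":[0,0,-13],"twist":[0,0,0],"fingers":1},
])

```text
time_s: 13.65
position: [578.5, 240.2, 258.1]
tool_rot: [-3.141, 0.003, 0.404]
wrist_force: [-0.2, 0.2, -0.4]
gripper_width: 85.4
grip_force: 0.0
```

Run:
```python
from h import *
s=readout.get_state(); print(s["position"],s["wrist_force"])
w=viewer.camera("wrist"); cv2.imwrite("pics/w8.png",w)
for z,r in((154,48),(150,54)): rim("wrist",w,(579,240),3,s=s,z=z,rad=r)
M=R.from_euler("xyz",s["tool_rot"]).as_matrix(); c=np.array([579.5,240.,0])
g=cv2.cvtColor(w,cv2.COLOR_BGR2GRAY)
# grey profile across the tab tops (z=190), tool y from -40 to 40 mm, at tool x=0
ys=np.arange(-40,41,2)
print([(int(y),int(g[int(q[1]),int(q[0])])) for y in ys for q in [proj("wrist",c+M@np.array([0,y,0])+[0,0,189],s)]])
```

```text
[578.50124986 240.22115156 258.14684402] [-0.18812634  0.20393472 -0.4047009 ]
wrist rim fit [578.4 240.7  48.1] 90 med res 0.2
wrist rim fit [577.  239.7  54.1] 69 med res 0.31
[(-40, 41), (-38, 20), (-36, 22), (-34, 21), (-32, 19), (-30, 75), (-28, 73), (-26, 73), (-24, 39), (-22, 29), (-20, 17), (-18, 20), (-16, 19), (-14, 17), (-12, 18), (-10, 17), (-8, 17), (-6, 17), (-4, 15), (-2, 16), (0, 16), (2, 18), (4, 15), (6, 18), (8, 17), (10, 24), (12, 19), (14, 19), (16, 20), (18, 18), (20, 29), (22, 46), (24, 128), (26, 133), (28, 135), (30, 27), (32, 31), (34, 30), (36, 31), (38, 78), (40, 33)]
```

The checks agree: the disc radius fits at the seated height, the centre is within 2 mm of the rim, and the tab faces are at about ±30 mm (rest). Handing in.

```bash
python3 -c "
from workcell import job
print(job.finish_job())"
```

```text
the job is handed in; nothing more can be done
None
```

The job is handed in: the two-tab cap sits level on the lens rim, centred within about 2 mm with both tabs sprung out to rest; that is from my own camera measurements, as the hand-in returned no verdict.

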